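# Load the glue-up rack in reverse order

### The arm

A 6-joint arm with a two-finger parallel gripper is mounted at the origin on the work surface; the furniture and walls round the work are solid. World frame = base frame: x ahead of the robot, y to its left, z up, the work surface at z = 0. Lengths are in mm, angles in rad, forces in N, time in s.
With the tool pointing down it reaches from about 350 to 850 mm from the base axis. Payload 8.1 kg.
Tool frame: the origin (TCP) lies at the very end of the fingers, on their centre line; the grasp point (between the pads) lies 19 mm behind it (grasp_offset is the distance from the TCP to the grasp point, in mm); z points along the fingers, y is the line along which they close (so a half turn about z gives the same grasp; the last joint's range is limited). The gripper opens to 85 mm and grips with 20 to 120 N. Pads are 22 mm wide; open, the fingers measure 114 mm over their backs; the gripper's body (76 mm by 85 mm) begins 54 mm behind the grasp point. The pads swing forward as they close: fully open they stand 13 mm farther back than shut.
Start: joints at [-1.251, 0.13, 1.488, -0, 1.523, -0.085], TCP at [236.321, -551.505, 231.292] pointing down, gripper open.
Joint ranges: [-2.96, 2.96], [-0.89, 2.26], [0.02, 2.5], [-1.34, 4.48], [0, 2.73], [-2.66, 2.66]. Speed limits (rad/s): [2.39, 2.39, 2.79, 3.14, 3.14, 3.14].

### API

Orientations are given as a unit quaternion [x, y, z, w].
In Python, from plant import movep, move_l, goto_joints, set_gripper, wait, ik, read_camera, camera_params, PlanningError, job_done, current_time, current_qpos, current_joint_velocities, current_joint_efforts, current_ee_pos, current_tool_rot, current_contact_force, current_moment, current_width, current_finger_force, grasp_offset gives the robot as it stands. Calls block until the motion is done:
- movep(position, orientation): joint-space move of the TCP to a pose.
- move_l(position, frame=None, v=150, threshold=None): straight line of the TCP; frame=None keeps the orientation; v is the mean speed in mm/s. With threshold (N) it stops when the force on the tool has changed by that much, and returns True; else False.
- goto_joints(angles): joint-space move.
- set_gripper(opening, f_grip=None): finger opening in mm; f_grip is the grip in N (None keeps the last); returns when the fingers have stopped.
- wait(seconds).
- ik(position, orientation): joint angles nearest the present ones, or None.
- read_camera(name): name is "scene" or "top" or "wrist"; returns the picture (420x560x3 uint8, blue, green, red); there is no depth.
- camera_params(name): a dict with "camera_matrix" (3x3 intrinsics, pixels), "rvec" (rotation vector, rad) and "tvec" (3), from world to camera coordinates, as OpenCV has them; the wrist camera has in their place "hand_eye" (4x4, takes a point from camera to tool coordinates, whose origin is the TCP and whose axes are the flange's). Camera axes: x right, y down, z forward; pixel columns grow to the right and rows downward; lengths in mm; the calibration is good to about 2 mm. A picture is of the moment at which its call begins: read the wrist's pose just before it. camera_params takes no time and is no camera call.
A pose or a line that the arm cannot do raises PlanningError and nothing moves.
- job_done(): hands the job in; it is judged then, once.
Readings, each from a call of its own:
- current_time(): time.
- current_qpos(): joint angles.
- current_joint_velocities(): joint speeds.
- current_joint_efforts(): joint torques, N m.
- current_ee_pos(): TCP position.
- current_tool_rot(): TCP orientation.
- current_contact_force(): force on the tool from outside, world axes, zero at the start.
- current_moment(): the same for the moment, N m.
- current_width(): finger opening in mm.
- current_finger_force(): force on a finger pad.
Only numpy, scipy, OpenCV 4.12 (cv2) and the standard library are available. Lean on these libraries where they do the work, as an engineer would, in place of code of your own. Each camera call takes 0.05 s, during which the arm holds its last target. There are 200 camera calls.

### The job

The four cut pieces of wood lie in a row on the tray, each in its own cradle, in the order they were cut. Load them onto the empty four-bay rack for gluing up in the reverse order: the piece nearest you on the tray goes in the bay farthest from you, the next one in the bay before that, and so on, until the farthest piece is in the nearest bay. Lay every piece flat, same face up, in the middle of its bay and square across the rack, as it lay in its cradle.

Things in the scene. Friction and masses are not known exactly. Their poses are not given: they have to be found in the camera images.
- long_strip: thin narrow pale wood strip, the longest and narrowest of the four pieces: 30 x 190 x 18 mm (body x, y, z). Loose, about 0.05 to 0.2 kg. Origin: centre of its underside; its long side is along its y, z up. Take it from above across its narrow side (along its x).
- square_bar: dark brown wood bar of square section, the tallest piece: 40 x 160 x 40 mm (body x, y, z). Loose, about 0.05 to 0.2 kg. Origin: centre of its underside; its long side is along its y, z up. Take it from above across its narrow side (along its x).
- thick_block: wood block 50 x 120 x 30 mm (body x, y, z). Loose, about 0.05 to 0.2 kg. Origin: centre of its underside; its long side is along its y, z up. Take it from above across its narrow side (along its x).
- short_plate: flat short piece of wood, the shortest and widest piece: 60 x 90 x 19 mm (body x, y, z). Loose, about 0.05 to 0.2 kg. Origin: centre of its underside; its long side is along its y, z up. Take it from above across its narrow side (along its x).
- cradle_long_strip: Fixed plywood cradle where the long strip lies at the start; pad 74 x 194 x 8 mm, with no end stops, for the long strip. Origin: centre of its underside; its floor is 8 mm above that (20 mm above the bench). Its x is the tray's x; the piece lies along its y. Its place in the row varies.
- cradle_square_bar: Fixed plywood cradle where the square bar lies at the start; pad 74 x 194 x 8 mm, with two dark end stops (10 mm thick, 8 mm above the cradle's floor) just beyond the ends of the square bar. Origin: centre of its underside; its floor is 8 mm above that (20 mm above the bench). Its x is the tray's x; the piece lies along its y. Its place in the row varies.
- cradle_thick_block: Fixed plywood cradle where the thick block lies at the start; pad 74 x 194 x 8 mm, with two dark end stops (10 mm thick, 8 mm above the cradle's floor) just beyond the ends of the thick block. Origin: centre of its underside; its floor is 8 mm above that (20 mm above the bench). Its x is the tray's x; the piece lies along its y. Its place in the row varies.
- cradle_short_plate: Fixed plywood cradle where the short plate lies at the start; pad 74 x 194 x 8 mm, with two dark end stops (10 mm thick, 8 mm above the cradle's floor) just beyond the ends of the short plate. Origin: centre of its underside; its floor is 8 mm above that (20 mm above the bench). Its x is the tray's x; the piece lies along its y. Its place in the row varies.
- tray: Fixed wooden tray 360 x 216 mm with dark lips along its two long sides (tops 20 mm above the bench); holds the row of cradles. Origin: centre of its underside, on the bench. Its x runs along the row, away from the robot; cradles stand at x = -127.5, -42.5, 42.5 and 127.5 mm, y = 0. It may stand left or right of the rack.
- rack: Fixed dark wooden rack 360 x 216 mm, empty, with four pale pads (70 x 196 mm), one per bay, tops 20 mm above the bench. Origin: centre of its underside. Its x runs along the row, away from the robot: bay centres at x = -127.5 (nearest), -42.5, 42.5, 127.5 mm, y = 0. A piece lies along the rack's y. Dowels (8 mm thick, tops 30 mm above the bench) stand between bays at y = -96 and 96 mm.

How it is judged (in metres and radians):
At the end, for the whole second after the job is handed in: Each piece lies flat at rest on the pad of the bay that mirrors its cradle's place in the row (nearest cradle to farthest bay): centre within 15 mm of the bay's middle along and across the rack, long side within 0.15 rad of the rack's y, underside within 4 mm of the pad, tilt under 0.08 rad (((x of cradle_long_strip in the frame of tray between -0.1475 and -0.1075 m and x of long_strip in the frame of rack between 0.1125 and 0.1425 m) or (x of cradle_long_strip in the frame of tray between -0.0625 and -0.0225 m and x of long_strip in the frame of rack between 0.0275 and 0.0575 m) or (x of cradle_long_strip in the frame of tray between 0.0225 and 0.0625 m and x of long_strip in the frame of rack between -0.0575 and -0.0275 m) or (x of cradle_long_strip in the frame of tray between 0.1075 and 0.1475 m and x of long_strip in the frame of rack between -0.1425 and -0.1125 m)) and y of long_strip in the frame of rack between -0.015 and 0.015 m and z of long_strip in the frame of rack between 0.016 and 0.024 m and angle between the y axis of each of long_strip, square_bar, thick_block, short_plate and the y axis of rack, either way round below 0.15 rad and angle between each of long_strip, square_bar, thick_block, short_plate's own z axis and vertical below 0.08 rad and linear speed of each of long_strip, square_bar, thick_block, short_plate below 0.02 m/s and angular speed of each of long_strip, square_bar, thick_block, short_plate below 0.2 rad/s and ((x of cradle_square_bar in the frame of tray between -0.1475 and -0.1075 m and x of square_bar in the frame of rack between 0.1125 and 0.1425 m) or (x of cradle_square_bar in the frame of tray between -0.0625 and -0.0225 m and x of square_bar in the frame of rack between 0.0275 and 0.0575 m) or (x of cradle_square_bar in the frame of tray between 0.0225 and 0.0625 m and x of square_bar in the frame of rack between -0.0575 and -0.0275 m) or (x of cradle_square_bar in the frame of tray between 0.1075 and 0.1475 m and x of square_bar in the frame of rack between -0.1425 and -0.1125 m)) and y of square_bar in the frame of rack between -0.015 and 0.015 m and z of square_bar in the frame of rack between 0.016 and 0.024 m and ((x of cradle_thick_block in the frame of tray between -0.1475 and -0.1075 m and x of thick_block in the frame of rack between 0.1125 and 0.1425 m) or (x of cradle_thick_block in the frame of tray between -0.0625 and -0.0225 m and x of thick_block in the frame of rack between 0.0275 and 0.0575 m) or (x of cradle_thick_block in the frame of tray between 0.0225 and 0.0625 m and x of thick_block in the frame of rack between -0.0575 and -0.0275 m) or (x of cradle_thick_block in the frame of tray between 0.1075 and 0.1475 m and x of thick_block in the frame of rack between -0.1425 and -0.1125 m)) and y of thick_block in the frame of rack between -0.015 and 0.015 m and z of thick_block in the frame of rack between 0.016 and 0.024 m and ((x of cradle_short_plate in the frame of tray between -0.1475 and -0.1075 m and x of short_plate in the frame of rack between 0.1125 and 0.1425 m) or (x of cradle_short_plate in the frame of tray between -0.0625 and -0.0225 m and x of short_plate in the frame of rack between 0.0275 and 0.0575 m) or (x of cradle_short_plate in the frame of tray between 0.0225 and 0.0625 m and x of short_plate in the frame of rack between -0.0575 and -0.0275 m) or (x of cradle_short_plate in the frame of tray between 0.1075 and 0.1475 m and x of short_plate in the frame of rack between -0.1425 and -0.1125 m)) and y of short_plate in the frame of rack between -0.015 and 0.015 m and z of short_plate in the frame of rack between 0.016 and 0.024 m); the robot touches nothing.
It also fails if it takes over 112 s, if anything falls off the work surface, if the arm or the gripper's body presses on something with over 40 N, if the wrist force passes 120 N, or if a joint passes its speed limit or range.

## Working session

There is one attempt and no reset: what is moved stays moved. The work goes in short steps, each a Python script; the robot and the scene stay as the last script left them, time stands still between calls to the robot, and variables do not carry over. Pictures are saved under pics/ and viewed, at most 14 in all, crops included, and the job is handed in when it is done.

```bash
mkdir -p pics; ls
python3 - <<'E'
from plant import *
import cv2
for n in("top","scene"):
    cv2.imwrite(f"pics/{n}0.png",read_camera(n)); print(camera_params(n))
print(camera_params("wrist"),current_tool_rot(),current_time())
E
```

```text
pics
{'camera_matrix': array([[453.54532235,   0.        , 283.6319685 ],
       [  0.        , 453.54532235, 205.01568995],
       [  0.        ,   0.        ,   1.        ]]), 'rvec': array([ 2.18453126, -2.02538681,  0.20567019]), 'tvec': array([ -40.08674028,  503.1866363 , 1044.20564494])}
{'camera_matrix': array([[397.53696333,   0.        , 275.20245022],
       [  0.        , 397.53696333, 210.14644796],
       [  0.        ,   0.        ,   1.        ]]), 'rvec': array([ 0.61441109, -2.6817914 ,  1.09569934]), 'tvec': array([457.22306336, 195.05974421, 884.37428658])}
{'camera_matrix': array([[328.61552422,   0.        , 273.00995631],
       [  0.        , 328.61552422, 212.00291233],
       [  0.        ,   0.        ,   1.        ]]), 'hand_eye': array([[ 4.36030993e-04, -9.46516444e-01, -3.22655282e-01,
         8.31771407e+01],
       [ 9.99999905e-01,  4.14733645e-04,  1.34752904e-04,
        -2.82234953e-01],
       [ 6.27016194e-06, -3.22655310e-01,  9.46516535e-01,
        -1.42123898e+02],
       [ 0.00000000e+00,  0.00000000e+00,  0.00000000e+00,
         1.00000000e+00]])} [ 9.79586655e-01  2.01020526e-01 -1.18561858e-04 -8.48576068e-04] 0.1
```

View pics/top0.png

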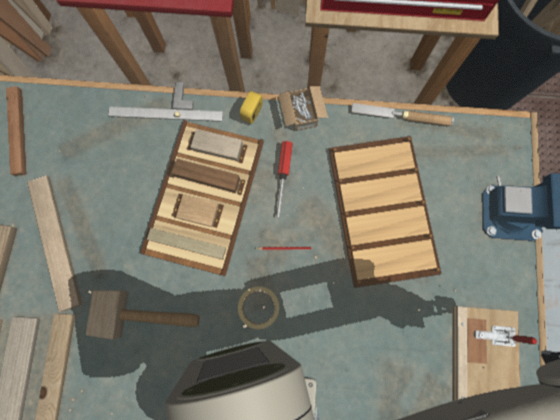

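View pics/scene0.png

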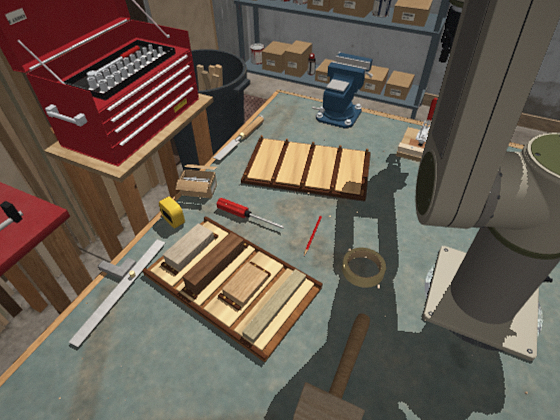

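The top view shows the tray on the left (corners about (183,122), (263,137), (224,272), (142,254)). From near to far it holds the long strip, short plate, square bar and thick block. The rack is on the right, with corners about (330,148), (411,138), (440,272), (357,286). The scene view shows the same layout, with only a red pencil lying between the two and nothing tall in the way.

```bash
cat > h.py <<'E'
from plant import *
import numpy as np, cv2
from scipy.spatial.transform import Rotation as R
def cam(n):
    """K, Rcw (cam->world), origin"""
    p=camera_params(n)
    if n=="wrist":
        T=np.eye(4); T[:3,:3]=R.from_quat(current_tool_rot()).as_matrix(); T[:3,3]=current_ee_pos()
        T=T@p["hand_eye"]; return p["camera_matrix"],T[:3,:3],T[:3,3]
    r=cv2.Rodrigues(p["rvec"])[0]; return p["camera_matrix"],r.T,-r.T@p["tvec"]
def ray(c,uv): 
    d=np.c_[np.atleast_2d(uv),np.ones(len(np.atleast_2d(uv)))]@np.linalg.inv(c[0]).T@c[1].T
    return d/np.linalg.norm(d,axis=1)[:,None]
def plane(c,uv,z):
    d=ray(c,uv); return c[2]+d*((z-c[2][2])/d[:,2])[:,None]
def proj(c,P): 
    q=(np.atleast_2d(P)-c[2])@c[1]@c[0].T; return q[:,:2]/q[:,2:]
def tri(c1,u1,c2,u2):
    """midpoint of two rays for each pair, and the gap"""
    out=[]
    for d1,d2 in zip(ray(c1,u1),ray(c2,u2)):
        s=np.linalg.lstsq(np.c_[d1,-d2],c2[2]-c1[2],rcond=None)[0]
        a,b=c1[2]+s[0]*d1,c2[2]+s[1]*d2; out.append([*((a+b)/2),np.linalg.norm(a-b)])
    return np.array(out)
def down(yaw):
    """tool down; tool x at heading yaw in the world"""
    return (R.from_euler('z',yaw)*R.from_euler('x',np.pi)).as_quat()
E
python3 - <<'E'
from h import *
np.set_printoptions(precision=1,suppress=True)
c=cam("top")
for q,z in(([(183,122),(263,137),(224,272),(142,254)],20),([(330,148),(411,138),(440,272),(357,286)],20)):
    P=plane(c,q,z); print(P[:,:2],P.mean(0)); a=P[0]+P[1]-P[2]-P[3]; print(np.arctan2(a[1],a[0]), [np.linalg.norm(P[i]-P[i-1]) for i in range(4)])
print(R.from_quat(current_tool_rot()).as_matrix())
for y in (0,3.14): print([ik([560,s*130,320],down(y)) for s in(1,-1)])
E
```

```text
[[711.4 275.7]
 [685.9  65.2]
 [335.8 129.8]
 [363.9 333.9]] [524.2 201.1  20. ]
-0.17429984554461103 [np.float64(352.29981510392344), np.float64(212.00326202501648), np.float64(356.01006167917217), np.float64(205.96019425566072)]
[[ 669.  -108.2]
 [ 711.4 -314. ]
 [ 375.2 -389.9]
 [ 326.8 -191.9]] [ 520.6 -251.    20. ]
0.23100813010383525 [np.float64(352.2575060220779), np.float64(210.070574038947), np.float64(344.58887217957937), np.float64(203.82531408918118)]
[[ 0.9  0.4 -0. ]
 [ 0.4 -0.9  0. ]
 [ 0.  -0.  -1. ]]
[array([ 0.1,  0. ,  1.4, -0. ,  1.7,  1.7]), array([-0.3,  0. ,  1.4, -0. ,  1.7,  1.3])]
[array([ 0.1,  0. ,  1.4,  0. ,  1.7, -1.4]), array([-0.3,  0. ,  1.4,  0. ,  1.7, -1.9])]
```

Run:
```python
from h import *
import pickle
D={}
for n,c,a in(("rack",(520,-251),.231),("tray",(524,201),-.174)):
    ey=np.array([-np.sin(a),np.cos(a)])
    for i,o in enumerate((-30,110)):
        p=[*(np.array(c)+o*ey),235]
        movep(p,down(a+np.pi/2)) if i==0 else move_l(p,v=200)
        k=cam("wrist"); im=read_camera("wrist"); D[n,i]=(k,im); cv2.imwrite(f"pics/{n}_{i}.png",im)
pickle.dump(D,open("d.pkl","wb")); print(current_time(),current_qpos())
cv2.imwrite("pics/all.png",cv2.resize(np.vstack([np.hstack([D["rack",i][1] for i in(0,1)]),np.hstack([D["tray",i][1] for i in(0,1)])]),(800,600)))
```

```text
4.6833 [ 4.34233259e-01  1.95066501e-01  1.40980561e+00 -4.24566901e-04
  1.53699837e+00  6.09258194e-01]
```

View pics/all.png

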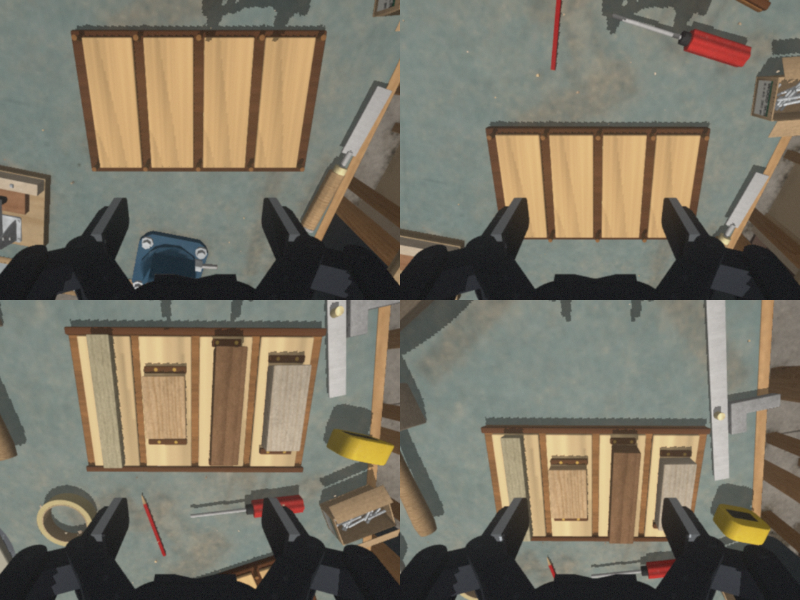

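The two wrist views show the rack's four pale pads unobstructed in view 0. The tray's pieces from left (near) to right (far) are strip, plate, dark bar and block. In view 1 the fingers hide some lower corners.

Run:
```python
import pickle,cv2,numpy as np
D=pickle.load(open("d.pkl","rb"))
im=D["tray",0][1]; cv2.imwrite("pics/t0c.png",cv2.resize(im[25:255,80:470],None,fx=2,fy=2,interpolation=cv2.INTER_CUBIC))
h=cv2.cvtColor(im,cv2.COLOR_BGR2HSV)
for r in (120,140,160): print([(x,*h[r,x]) for x in range(110,450,9)])
im=D["rack",0][1];h=cv2.cvtColor(im,cv2.COLOR_BGR2HSV); print([(x,*h[140,x]) for x in range(105,450,9)])
```

```text
[(110, np.uint8(13), np.uint8(127), np.uint8(135)), (119, np.uint8(19), np.uint8(84), np.uint8(225)), (128, np.uint8(20), np.uint8(85), np.uint8(222)), (137, np.uint8(22), np.uint8(63), np.uint8(162)), (146, np.uint8(21), np.uint8(62), np.uint8(173)), (155, np.uint8(20), np.uint8(63), np.uint8(170)), (164, np.uint8(19), np.uint8(90), np.uint8(142)), (173, np.uint8(17), np.uint8(91), np.uint8(185)), (182, np.uint8(18), np.uint8(92), np.uint8(213)), (191, np.uint8(14), np.uint8(136), np.uint8(135)), (200, np.uint8(17), np.uint8(92), np.uint8(194)), (209, np.uint8(17), np.uint8(91), np.uint8(190)), (218, np.uint8(17), np.uint8(97), np.uint8(192)), (227, np.uint8(16), np.uint8(92), np.uint8(183)), (236, np.uint8(16), np.uint8(95), np.uint8(186)), (245, np.uint8(16), np.uint8(102), np.uint8(178)), (254, np.uint8(16), np.uint8(91), np.uint8(197)), (263, np.uint8(18), np.uint8(89), np.uint8(214)), (272, np.uint8(14), np.uint8(131), np.uint8(138)), (281, np.uint8(20), np.uint8(85), np.uint8(225)), (290, np.uint8(19), np.uint8(87), np.uint8(225)), (299, np.uint8(14), np.uint8(105), np.uint8(7
[... 5921 characters left out ...]
nt8(17), np.uint8(111), np.uint8(212)), (339, np.uint8(17), np.uint8(109), np.uint8(205)), (348, np.uint8(17), np.uint8(110), np.uint8(195)), (357, np.uint8(12), np.uint8(123), np.uint8(102)), (366, np.uint8(17), np.uint8(111), np.uint8(209)), (375, np.uint8(17), np.uint8(109), np.uint8(204)), (384, np.uint8(17), np.uint8(111), np.uint8(195)), (393, np.uint8(17), np.uint8(109), np.uint8(188)), (402, np.uint8(17), np.uint8(110), np.uint8(208)), (411, np.uint8(17), np.uint8(112), np.uint8(212)), (420, np.uint8(17), np.uint8(110), np.uint8(206)), (429, np.uint8(14), np.uint8(116), np.uint8(123)), (438, np.uint8(11), np.uint8(117), np.uint8(96)), (447, np.uint8(38), np.uint8(24), np.uint8(130))]
```

View pics/t0c.png

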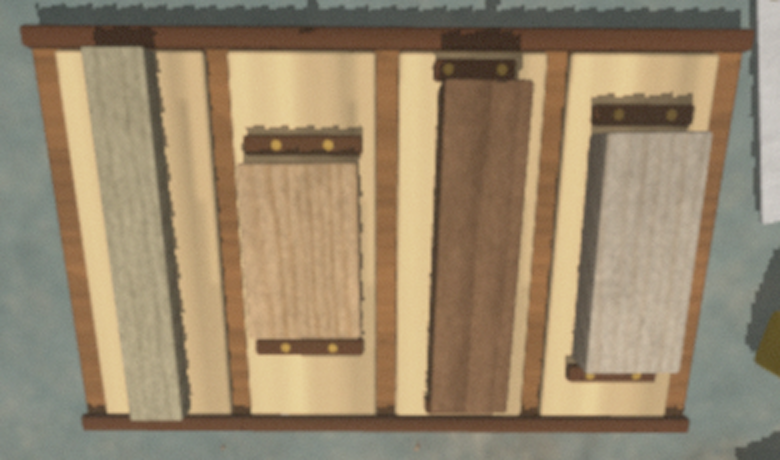

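The tray crop shows the four top faces. In crop pixels (2x, offset (80,25)) the centres are about: strip (135,233), plate (298,252), bar (477,245), block (648,253). Next I'll segment these faces by colour and triangulate.

```bash
cat > meas.py <<'E'
from h import *
import pickle
np.set_printoptions(precision=1,suppress=True)
D=pickle.load(open("d.pkl","rb"))
def quad(im,lo,hi,seed,k=3):
    """corners TL,TR,BR,BL of the coloured blob at the seed pixel"""
    h=cv2.cvtColor(cv2.medianBlur(im,5),cv2.COLOR_BGR2HSV)
    m=cv2.inRange(h,lo,hi); m=cv2.morphologyEx(m,cv2.MORPH_CLOSE,np.ones((3,3))); m=cv2.morphologyEx(m,cv2.MORPH_OPEN,np.ones((k,k)))
    for c in cv2.findContours(m,cv2.RETR_EXTERNAL,cv2.CHAIN_APPROX_NONE)[0]:
        if cv2.pointPolygonTest(c,seed,False)>=0:
            q=cv2.approxPolyN(c,4,ensure_convex=True)[0].astype(float)
            o=np.argsort(q[:,1]); t,b=q[o[:2]],q[o[2:]]
            return np.array([*t[np.argsort(t[:,0])],*b[np.argsort(-b[:,0])]])
PAD=((14,75,160),(23,135,255))
PC={"strip":((16,40,135),(26,76,205)),"plate":((13,86,150),(17,125,203)),"bar":((9,98,95),(17,122,150)),"block":((12,35,145),(23,66,205))}
if __name__=="__main__":
    k0,i0=D["rack",0]; k1,i1=D["rack",1]
    s0=[(160,140),(240,140),(320,140),(395,140)]; s1=[(160,220),(240,220),(320,220),(390,220)]
    for a,b in zip(s0,s1):
        q,r=quad(i0,*PAD,a),quad(i1,*PAD,b); print("pad",q.ravel(),r.ravel() if r is not None else r)
        print(tri(k0,q[:2],k1,r[:2])[:,2:].ravel())
    k0,i0=D["tray",0]; k1,i1=D["tray",1]
    s0=[(148,140),(229,150),(318,147),(404,150)]; s1=[(160,240),(239,240),(313,240),(383,240)]
    for (n,v),a,b in zip(PC.items(),s0,s1):
        q,r=quad(i0,*v,a),quad(i1,*v,b); print(n,q if q is None else q.ravel(),r if r is None else r.ravel())
        if q is not None and r is not None: print(tri(k0,q[:2],k1,r[:2])[:,2:].ravel())
E
python3 meas.py
```

```text
pad [114.  53. 184.  53. 198. 234. 139. 234.] [133. 189. 194. 189. 205. 332. 153. 332.]
[16.8  0.2 16.6  0.3]
pad [199.  53. 269.  53. 269. 234. 212. 234.] [208. 190. 269. 189. 269. 332. 217. 332.]
[19.6  0.5 16.4  0.1]
pad [286.  53. 355.  53. 342. 234. 284. 234.] [283. 190. 345. 190. 334. 332. 282. 332.]
[19.4  0.9 19.2  0.7]
pad [372.  53. 442.  53. 414. 234. 355. 234.] [359. 190. 421. 190. 405. 288. 343. 364.]
[19.2  0.2 19.   0.4]
strip [120.  49. 151.  49. 171. 234. 144. 234.] [140. 192. 167. 193. 176. 275. 152. 284.]
[32.7  0.2 35.5  0.1]
plate [196. 105. 259. 107. 262. 193. 202. 195.] [206. 235. 262. 238. 263. 306. 210. 305.]
[33.1  0.4 37.6  1.1]
bar [300.  65. 346.  62. 337. 244. 293. 232.] [296. 214. 337. 214. 327. 339. 289. 339.]
[58.8  0.7 64.3  0.7]
block [384.  91. 436.  90. 419. 211. 372. 211.] [370. 230. 415. 230. 407. 289. 361. 325.]
[49.7  0.  51.8  0.2]
```

```bash
cat > pose.py <<'E'
from meas import *
def pose(k,q,z):
    """centre, heading of the body y (image bottom->top), size from quad TL,TR,BR,BL"""
    P=plane(k,q,z)[:,:2]; v=P[0]+P[1]-P[2]-P[3]; w=P[1]+P[2]-P[0]-P[3]
    return P.mean(0),np.arctan2(v[1],v[0]),np.linalg.norm(w)/2,np.linalg.norm(v)/2
if __name__=="__main__":
    k,i=D["rack",0]
    for a in [(160,140),(240,140),(320,140),(395,140)]: print(*pose(k,quad(i,*PAD,a),20))
    k,i=D["tray",0]
    man=np.array([[83,46,145,46,183,420,132,420],[237,164,357,164,358,339,243,339],[444,79,532,80,505,412,428,410],[607,133,712,132,680,374,588,372]],float).reshape(4,4,2)/2+[80,25]
    for (n,v),a,m,z in zip(PC.items(),[(148,140),(229,150),(318,147),(404,150)],man,(38,39,60,50)):
        print(n,"mask",*pose(k,quad(i,*v,a),z),"hand",*pose(k,m,z))
    np.set_printoptions(precision=3);
E
python3 pose.py
```

```text
[ 400.2 -279.2] 1.796516330128214 69.09570752359552 192.8465380228186
[ 482.2 -260.1] 1.801192039465658 67.96655916382795 192.90996045584083
[ 565.2 -240.7] 1.8012604107202506 68.10774211417076 192.97515657702448
[ 647.6 -221.5] 1.7952310808411343 69.23500816909514 193.04182825648363
strip mask [398.7 227.1] 1.392894220407996 29.474037251596855 186.39554567086248 hand [400.  226.7] 1.391600586854915 28.640817332694837 188.446090435131
plate mask [481.4 210.5] 1.4050118085559604 62.81898042534305 89.35420402293725 hand [480.8 209.9] 1.3739669560509926 60.05799017005782 88.99503411620783
bar mask [567.8 192.4] 1.3971082936380164 43.957275414002055 167.43284196486672 hand [567.8 196.2] 1.3763803128647838 39.50633414227003 157.93947629891275
block mask [651.1 179.9] 1.4037442868586107 48.949438909781485 118.82555988591123 hand [651.8 179.2] 1.418884382612229 48.78409936369651 118.75043474470303
```

Piece tops measure about 34, 35, 61 and 51 mm and pads about 18 mm, which agrees with the nominal 38, 39, 60, 50 and 20 within noise. I'll move the strip first and check the grasp.

```bash
cat > pp.py <<'E'
from h import *
SRC={"strip":(399.5,226.9),"plate":(481,210.1),"bar":(567.8,195.8),"block":(651.4,179.5)}
DST={"strip":(647.6,-221.5),"plate":(565.2,-240.7),"bar":(482.2,-260.1),"block":(400.2,-279.2)}
W={"strip":30,"plate":60,"bar":40,"block":50}
QS,QD=down(-.18+np.pi/2),down(.229+np.pi/2); H=150
def pick(n,z,op):
    set_gripper(op); movep([*SRC[n],H],QS)
    hit=move_l([*SRC[n],z],v=100,threshold=8); print("hit",hit,current_ee_pos())
    if hit: move_l([*SRC[n],current_ee_pos()[2]+1.5],v=50)
    zg=current_ee_pos()[2]; set_gripper(0,f_grip=50); print("width",current_width(),"ff",current_finger_force())
    move_l([*SRC[n],zg+25],v=80); wait(.2); print("lifted",current_width(),current_contact_force(),current_time())
    return zg
def place(n,zg,op):
    move_l([*SRC[n],H],v=200); movep([*DST[n],H],QD)
    move_l([*DST[n],zg+12],v=150); hit=move_l([*DST[n],zg+.5],v=30,threshold=6)
    print("place hit",hit,current_ee_pos()); set_gripper(op); move_l([*DST[n],H],v=150); print(current_time())
E
python3 - <<'E'
from pp import *
z=pick("strip",22,55); print(z)
cv2.imwrite("pics/g1.png",read_camera("wrist")[60:])
E
```

```text
hit False [400.12092182 227.16897902  22.73162991]
width 28.866828306481164 ff 51.20766878128052
lifted 28.934371529428333 [-1.16755443  0.04112695  0.08210254] 8.3167
22.73162990572654
```

View pics/g1.png

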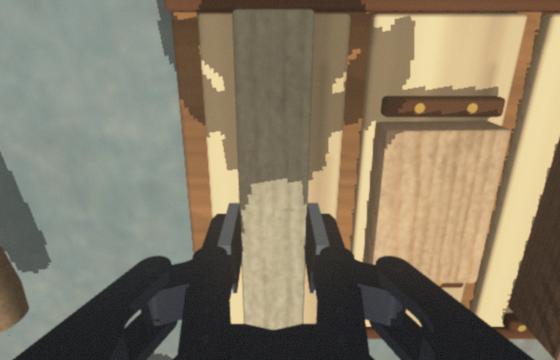

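The strip (columns 235–313) is held between the pads and appears lifted and level, with the gripper centred on it. I'll place it and pick the plate.

Run:
```python
from pp import *
place("strip",22.7,50)
z=pick("plate",18,76); print(z)
cv2.imwrite("pics/g2.png",read_camera("wrist")[60:])
```

```text
place hit True [ 647.62494467 -221.56864992   22.83900832]
13.5833
hit False [481.68355785 210.31908976  18.81089859]
width 58.51254259012326 ff 54.671332240104675
lifted 58.83428654391149 [-0.13345111 -0.03028015 -0.07065733] 18.0833
18.81089858943316
```

View pics/g2.png

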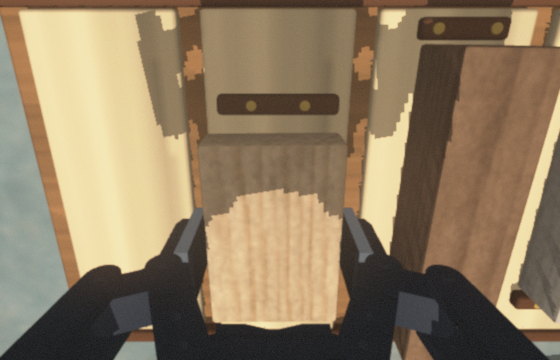

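The plate (columns 200–345) is lifted clear of its stops and held squarely. Now I'll place it, then move the bar and the block.

Run:
```python
from pp import *
place("plate",18.8,74)
z=pick("bar",28,62); place("bar",z,58)
z=pick("block",24,70); place("block",z,68)
a=.229; p=np.array([523.8,-250.4])-30*np.array([-np.sin(a),np.cos(a)])
move_l([*p,235],v=200); k=cam("wrist"); im=read_camera("wrist"); cv2.imwrite("pics/r2.png",im)
import pickle; pickle.dump((k,im),open("r2.pkl","wb")); print(current_time())
cv2.imwrite("pics/r2c.png",cv2.resize(im[25:255,80:470],None,fx=2,fy=2,interpolation=cv2.INTER_CUBIC))
```

```text
place hit True [ 565.26004304 -240.76878872   19.04172804]
23.2
hit False [568.55825628 195.98975312  28.96231469]
width 39.323349759474446 ff 51.97326600551605
lifted 39.329268872982155 [-0.13822533  0.0213438  -0.9726904 ] 27.45
place hit True [ 482.15768353 -260.10447769   28.98984136]
32.4
hit False [652.17531357 179.63707268  25.096197  ]
width 49.36402809370467 ff 53.33594262599945
lifted 49.24745355372789 [-0.05911313  0.39100774 -1.5879056 ] 36.7917
place hit False [ 400.06570854 -279.10330949   25.44579471]
42.075
43.05
```

View pics/r2c.png

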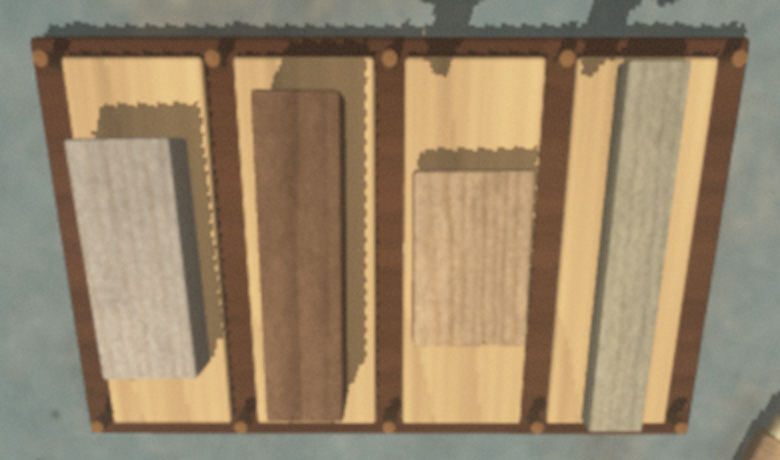

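The rack shows block, bar, plate and strip from near to far, all lying flat. In crop pixels the top-face centres are about (135,258), (301,255), (472,258) and (635,245). I'll check these in the rack frame.

Run:
```python
from pose import *
k,im=pickle.load(open("r2.pkl","rb"))
Q=np.array([[65,139,171,138,198,377,104,378],[252,89,341,90,344,420,267,421],[414,170,536,170,526,345,413,345],[624,60,689,60,641,431,587,430]],float).reshape(4,4,2)/2+[80,25]
for q,z,b in zip(Q,(50,60,39,38),(-127.5,-42.5,42.5,127.5)):
    c,a,w,l=pose(k,q,z); d=c-[523.8,-250.4]; t=.229
    print("dx %.1f dy %.1f dyaw %.3f size %.1f %.1f"%(d@[np.cos(t),np.sin(t)]-b,d@[-np.sin(t),np.cos(t)],a-t-np.pi/2,w,l))
```

```text
dx 2.3 dy 0.1 dyaw 0.015 size 49.5 118.1
dx 0.7 dy 0.1 dyaw -0.014 size 39.7 158.5
dx 0.5 dy 0.2 dyaw 0.011 size 60.0 89.2
dx -1.6 dy -0.2 dyaw 0.007 size 30.3 188.3
```

All four pieces are within about 2.5 mm of their bay centres and 0.02 rad of square, so I'm handing in.

```bash
python3 -c "
from plant import *
wait(.5); print(job_done(), current_time())"
```

```text
the job is handed in; nothing more can be done
the job is handed in; nothing more can be done
```

The job is handed in: all four pieces lie flat on the rack in reverse order, each measured within about 2.5 mm of its bay's middle and 0.02 rad of square, after about 44 s of robot time.

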